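# Put the keepsake ball on its screw-cap stand

## Task

Unscrew the wooden cap from the display stand without forcing the thread, and stand it, open side down as it was, in the open drawer. Then take the thin-shelled ball off its low ring with a light grip and set it gently in the mouth of the stand so that it stays there on show. Leave the plate, the cone and the bails where they are; the drawer stays open.

Things in the scene. Friction and masses are not known exactly. Their poses are not given: they have to be found in the camera images.
- cap_center (a point): Round pale wooden screw cap, 65 mm in diameter, 50 mm high, closed flat top, open below (bore 52 mm), about 0.1 kg. The point is on its axis half-way up (25 mm above its lower rim), z up. At the start it is screwed on the stand. It loosens counter-clockwise seen from above, rising 10 mm a turn, and turns easily (under 0.1 N m). It is free to lift off once risen 14 mm.
- cap: The same screw cap; origin on its axis at the lower rim, z up. The thread releases after about 1.3 turns (1.2 to 1.4); a quarter turn more does no harm. It has about 2 mm of up-and-down play, and the cap stays where it is when let go. Forcing the cap against the thread with more than 60 N, up or down, damages it.
- stand_mouth (a point): Centre of the round mouth at the top of the display stand's neck, 70 mm above the shelf; z is the stand's axis, up. The mouth is 32 mm wide inside; the ball rests on its rim with its centre 26 mm above this point. At the start the cap covers it (cap's lower rim 31 to 32 mm above the shelf).
- stand: The display stand, dark turned wood, fixed to the shelf; origin at the centre of its underside, z up. Base 92 mm in diameter and 30 mm high; above it a neck 41 mm in diameter with a raised screw ridge (49 mm over the ridge), up to 70 mm.
- ball_center (a point): Centre of the pink ball, 62 mm in diameter, about 0.1 kg, a thin shell: more than 30 N from each finger (60 N in all) cracks it, and so does setting it on the stand with more than 30 N. At the start it rests on a low wooden ring (48 mm in diameter, 12 mm high) fixed to the shelf, the ball's centre 37 mm above the shelf.
- ball: The same pink ball; its origin is not its centre, use the other entry.
- drawer (a joint): How far the drawer of the low chest is open, in m: 0 is shut, 0.145 to 0.175 at the start, 0.18 at most. It slides stiffly (about 1 N) and stays where it is left. The chest is fixed, 230 mm wide and 90 mm high, with a steel bar handle on the drawer's front.
- drawer_in (a point): Point on the drawer's inner floor (moves with it), 16 mm above the shelf, midway across, 62 mm behind the inside of its front panel: the middle of the part open to view. x points into the chest (closing), z up. Inside, the drawer is 178 mm wide and 185 mm long; its side walls rise 40 mm and its front panel 58 mm above this floor; the chest's top clears it by 62 mm.
- cone: Bystander: hard silicone cone, 84 mm wide at its foot, 90 mm high, loose; origin at the centre of its underside.
- plate: Bystander: ceramic trophy plate, 150 mm in diameter, 18 mm high, loose on top of the chest; origin at the centre of its underside.
- bails: Bystander: wooden tray 140 x 110 mm with four turned bails on it, 25 mm high, loose; origin at the centre of its underside.
Mind the look-alikes: they are no part of the job. Leave any red look-alike of the cap alone. What is shaped like the ball but red is not meant.

How it is judged:
By the outcome, as a careful person would: the job done as asked, in the order asked, and still so for the second after the job is handed in, with the robot touching nothing.
It also fails if it takes over 72 s, if anything falls off the work surface, if the arm or the gripper's body presses on something with over 40 N, if the wrist force passes 120 N, or if a joint passes its speed limit or range.

## Robot

A 7-joint arm with a two-finger parallel gripper is mounted at the origin on the work surface. World frame = base frame: x ahead of the robot, y to its left, z up, the work surface at z = 0. Lengths are in m, angles in rad, forces in N, time in s.
With the tool pointing down it reaches from about 0.4 to 0.875 m from the base axis. Payload 6.5 kg.
Tool frame: the origin (TCP) lies midway between the tips of the shut fingers; the grasp point (between the pads) lies 19 mm behind it (manip.grip_point_offset is the distance from the TCP to the grasp point, in m); z points along the fingers, y is the line along which they close (so a half turn about z gives the same grasp; the last joint's range is limited). The gripper opens to 88 mm and grips with 3 to 60 N. Pads are 18 mm wide; open, the fingers measure 123 mm over their backs; the gripper's body (75 mm by 187 mm) begins 45 mm behind the grasp point.
Start: joints at [1.149, 0.536, -0.004, 1.538, 0.003, 1.067, -0.071], TCP at [0.226, -0.609, 0.239] pointing down, gripper open.
Joint ranges: [-2.7, 2.7], [-0.37, 2.16], [-1.27, 1.26], [0.24, 2.4], [-1.31, 4.45], [0.19, 1.91], [-2.76, 2.76]. Speed limits (rad/s): [2.39, 2.39, 3.14, 3.14, 3.14, 3.14, 3.14].

## Interface

Orientations are given as a rotation vector (axis times angle).
In Python, from cell import manip gives the robot as it stands. The module is installed in compiled form; this text tells all that it offers.
- The arm moves only by the tool send_rows, never from a script. Its argument "deltas" is a list of rows, each a list of 5 numbers: the opening in per cent of the stroke, from 0 (shut) to 100 (fully open), then the shift along the tool's x, y, z each as a share of 10 cm, from -1 to 1, then the turn about the tool's z as a share of 2 pi rad, from -1 to 1. In form: [[gripper, x, y, z, yaw], ...]. A call has 1 to 8 rows; each row is the pose to reach, as a shift and turn from the pose commanded when the call began, along the tool's axes at that moment, turning the shorter way round; what a row does not reach only later rows make up. A row lasts 1/10 s, in which the tool goes at most 50 mm and 8.59 degrees, less where a joint would pass 70% of its speed; a pose out of reach is approached as far as the arm can. A call with a number of a shift or a turn outside -1 to 1 is refused whole. A call with a gripper value outside its range is refused whole. The fingers move at their own pace and stop on an object; "force" is the grip in N (left out, the last holds). Time passes only in rows, so rows that repeat a pose let the fingers close. It gives the time, the measured TCP pose, the force, the opening and the grip force at its end, in the units of the state.
- manip.state(): the state, without advancing time (a new reading comes with each control period).
- manip.camera(name): name is "scene" or "top" or "wrist"; returns the picture (420x560x3 uint8, blue, green, red); there is no depth.
- manip.calibration(name): a dict with "fx", "fy", "cx", "cy" (pixels), "extrinsics" (4x4, takes a point from camera to world coordinates). Camera axes: x right, y down, z forward; pixel columns grow to the right and rows downward; lengths in m; the calibration is good to about 2 mm. A picture is of the moment at which its call begins: read the wrist's pose just before it. calibration takes no time and is no camera call; for the wrist camera it gives the pose at the moment of the call.
- manip.close_job(): hands the job in; it is judged then, once.
The state is a dict: "time_s": time; "joint_pos": joint angles; "joint_velocities": joint speeds; "joint_efforts": joint torques, N m; "tool_pos": TCP position; "eef_rot": TCP orientation; "ft_force": force on the tool from outside, world axes, zero at the start; "moment": the same for the moment, N m; "opening": opening from 0.0 (shut) to 1.0 (fully open); "grasp_force": force on a finger pad.
Only numpy, scipy, OpenCV 4.12 (cv2) and the standard library are available. Lean on these libraries where they do the work, as an engineer would, in place of code of your own. Each camera call takes 0.05 s, during which the arm holds its last target. There are 200 camera calls.

## Working session

There is one attempt and no reset: what is moved stays moved. The work goes in short steps, Python scripts to look and compute and a tool call to move; the robot and the scene stay as the last step left them, time stands still between calls to the robot, and variables do not carry over. Pictures are saved under pics/ and viewed, at most 11 in all, crops included, and the job is handed in when it is done.

Besides the shell and the picture viewer there is one more tool, called after "Emit:" as name(argument=value, ...), one argument or row to a line, values as JSON. send_rows: Moves the arm, as the interface text tells. Shift numbers are shares of 10 cm and turn numbers shares of 2 pi rad, none past 1 either way. Its arguments: {"type":"object","properties":{"deltas":{"type":"array","items":{"type":"array","items":{"type":"number"}}},"force":{"type":"number"}},"required":["deltas"]}

```bash
mkdir -p pics; python3 - <<'E'
from cell import manip
import cv2,numpy as np
a=manip.camera("top");b=manip.camera("scene")
cv2.imwrite("pics/top.png",a);cv2.imwrite("pics/scene.png",b)
for n in("top","scene","wrist"):
    c=manip.calibration(n);print(n,c["fx"],c["fy"],c["cx"],c["cy"]);print(np.round(c["extrinsics"],3))
print(manip.state())
E
```

```text
top 511.958690398562 511.958690398562 288.7098547869883 199.26916011186168
[[ 0.01  -0.998  0.06   0.554]
 [-1.    -0.01   0.01  -0.03 ]
 [-0.009 -0.06  -0.998  1.641]
 [ 0.     0.     0.     1.   ]]
scene 442.10057878244885 442.10057878244885 284.4924877164859 205.48099256005847
[[ 2.000e-03  8.630e-01 -5.050e-01  1.294e+00]
 [ 1.000e+00  1.000e-03  6.000e-03 -5.400e-02]
 [ 6.000e-03 -5.050e-01 -8.630e-01  1.220e+00]
 [ 0.000e+00  0.000e+00  0.000e+00  1.000e+00]]
wrist 346.2139034947706 346.2139034947706 277.0161522418305 208.15715537796464
[[ 0.349 -0.891 -0.29   0.301]
 [-0.937 -0.332 -0.106 -0.58 ]
 [-0.001  0.309 -0.951  0.384]
 [ 0.     0.     0.     1.   ]]
{'time_s': 0.1, 'joint_pos': array([ 1.14883959,  0.53708718, -0.00442835,  1.53874714,  0.00260276,
        1.06727444, -0.071188  ]), 'joint_velocities': array([-0.00083197, -0.00202719, -0.00084446, -0.00356995,  0.00106654,
        0.00288969,  0.00033334]), 'joint_efforts': array([ 2.55997380e-03, -5.72084534e+01,  9.93773192e-01, -2.52234560e+01,
       -5.62419032e-02,  1.34091792e-02,  3.69723989e-05]), 'tool_pos': array([ 0.22619095, -0.60880429,  0.23793946]), 'eef_rot': array([-3.09056351e+00, -5.55738325e-01,  6.03097709e-04]), 'ft_force': array([0.45957645, 0.09073004, 0.21934218]), 'moment': array([0.04020749, 0.04393533, 0.01816659]), 'grasp_force': 0.0, 'opening': 1.0010490551934679}
```

View pics/top.png

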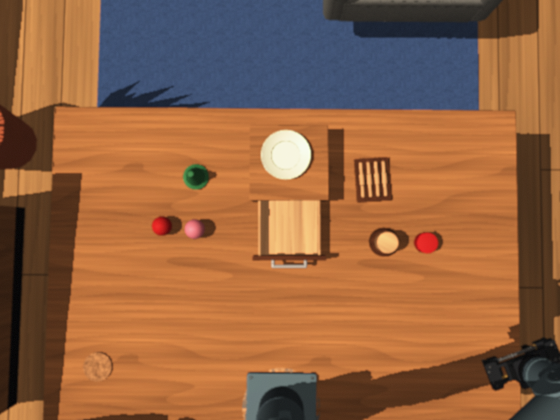

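View pics/scene.png

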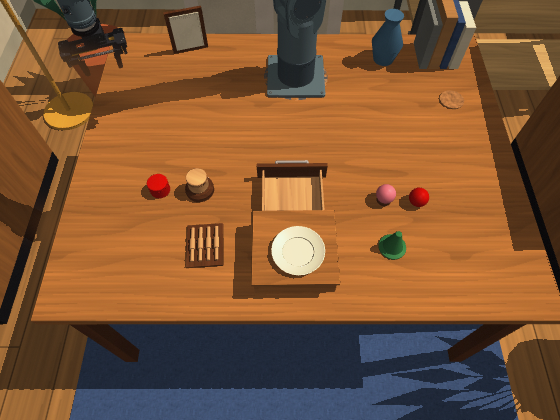

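The top view shows the pale cap on its stand at about (387,242), with the red look-alike at (427,243). The pink ball is at (193,229) and the red ball at (161,226). The open drawer lies between rows 200 and 258, centred near column 291. The scene view agrees.

```bash
cat > h.py <<'E'
from cell import manip
import cv2,numpy as np
from scipy.spatial.transform import Rotation as R
def ray(n,u,v,z,c=None):
    c=c or manip.calibration(n);T=np.array(c["extrinsics"])
    d=T[:3,:3]@[(u-c["cx"])/c["fx"],(v-c["cy"])/c["fy"],1]
    return T[:3,3]+d*(z-T[2,3])/d[2]
def proj(n,p,c=None):
    c=c or manip.calibration(n);q=np.linalg.inv(c["extrinsics"])@np.r_[p,1]
    return np.array([c["cx"]+c["fx"]*q[0]/q[2],c["cy"]+c["fy"]*q[1]/q[2]])
def rel(p,yaw=None):
    """shift (shares of 10cm) in tool axes from the measured pose to p; yaw = wanted tool-y direction angle"""
    s=manip.state();M=R.from_rotvec(s["eef_rot"]).as_matrix()
    print("t",round(s["time_s"],2),"tcp",s["tool_pos"].round(4),"yaxis deg",round(np.degrees(np.arctan2(M[1,1],M[0,1])),1),"tilt z",M[:,2].round(4),"q7",s["joint_pos"][6].round(3),"F",s["ft_force"].round(1),"open",round(s["opening"],3),"g",s["grasp_force"])
    if p is not None: print("shift",(M.T@(np.array(p)-s["tool_pos"])*10).round(3))
    if yaw is not None:
        cur=np.arctan2(M[1,1],M[0,1]);d=(cur-yaw+np.pi/2)%np.pi-np.pi/2
        print("yaw share",(d/2/np.pi).round(4))
E
python3 - <<'E'
from h import *
a=cv2.imread("pics/top.png");b=cv2.imread("pics/scene.png")
def pink(im):
    h=cv2.cvtColor(im,cv2.COLOR_BGR2HSV)
    m=((h[...,0]>165)|(h[...,0]<4))&(h[...,1]>60)&(h[...,1]<185)&(h[...,2]>130)
    n,l,st,ce=cv2.connectedComponentsWithStats(m.astype(np.uint8));return [(st[i][4],ce[i].round(1)) for i in range(1,n) if st[i][4]>40]
print(pink(a),pink(b))
print("cap",ray("top",387,242,.081),"scene",ray("scene",197,175,.081))
print("ball",ray("top",193.5,229,.037),ray("scene",386,194.5,.037))
print("redball",ray("top",161,226,.037),"redcap",ray("top",427,243,.05))
print("drawer corners top of front panel",ray("top",253,258,.074),ray("top",325,256,.074))
print("chest front",ray("top",249,200,.09),ray("top",329,200,.09))
rel(None)
E
```

```text
[(np.int32(239), array([192.8, 228.7]))] [(np.int32(218), array([387.5, 192.2]))]
cap [ 0.5211838  -0.31472855  0.081     ] scene [ 0.51828725 -0.3172057   0.081     ]
ball [0.5545724  0.28231847 0.037     ] [0.56129111 0.27444179 0.037     ]
redball [0.56292544 0.38459698 0.037     ] redcap [ 0.51873197 -0.4437371   0.05      ]
drawer corners top of front panel [0.46820895 0.09162524 0.074     ] [ 0.47660283 -0.12756632  0.074     ]
chest front [0.64416623 0.10505196 0.09      ] [ 0.64650655 -0.13769855  0.09      ]
t 0.1 tcp [ 0.2262 -0.6088  0.2379] yaxis deg -69.6 tilt z [-6.0e-04  1.4e-03 -1.0e+00] q7 -0.071 F [0.5 0.1 0.2] open 1.001 g 0.0
```

```bash
python3 - <<'E'
from h import *
rel([.519,-.316,.20])
E
```

```text
t 0.1 tcp [ 0.2262 -0.6088  0.2379] yaxis deg -69.6 tilt z [-6.0e-04  1.4e-03 -1.0e+00] q7 -0.071 F [0.5 0.1 0.2] open 1.001 g 0.0
shift [ 3.765 -1.724  0.382]
```

Emit:
send_rows(
  deltas=[
    [100,0.45,-0.2,0.04,0],
    [100,0.94,-0.43,0.09,0],
    [100,0.94,-0.43,0.09,0],
  ],
)

```text
time_s: 0.4
tool_pos: [0.3059, -0.5301, 0.2287]
eef_rot: [-3.085, -0.57, -0.005]
ft_force: [0.3, 0.2, -0.3]
opening: 0.998
grasp_force: 0.0
```

Emit:
send_rows(
  deltas=[
    [100,0.47,-0.21,0.05,0],
    [100,0.94,-0.43,0.1,0],
    [100,0.94,-0.43,0.1,0],
  ],
)

```text
time_s: 0.7
tool_pos: [0.3785, -0.4568, 0.2189]
eef_rot: [-3.085, -0.571, -0.005]
ft_force: [0.5, -0.3, -0.0]
opening: 0.999
grasp_force: 0.0
```

Emit:
send_rows(
  deltas=[
    [100,0.47,-0.21,0.05,0],
    [100,0.94,-0.43,0.1,0],
    [100,0.94,-0.43,0.1,0],
  ],
)

```text
time_s: 1.0
tool_pos: [0.451, -0.3835, 0.209]
eef_rot: [-3.085, -0.571, -0.004]
ft_force: [-0.7, 0.2, 0.1]
opening: 1.001
grasp_force: 0.0
```

Emit:
send_rows(
  deltas=[
    [100,0.47,-0.21,0.05,0],
    [100,0.94,-0.43,0.1,0],
    [100,0.94,-0.43,0.1,0],
  ],
)

```text
time_s: 1.3
tool_pos: [0.5235, -0.3103, 0.199]
eef_rot: [-3.085, -0.57, -0.004]
ft_force: [-0.8, 0.4, 0.2]
opening: 0.998
grasp_force: 0.0
```

Emit:
send_rows(
  deltas=[
    [100,0,0,0,0.02],
    [100,0,0,0,0.04],
    [100,0,0,0,0.06],
    [100,0,0,0,0.08],
  ],
)

```text
time_s: 1.7
tool_pos: [0.518, -0.3182, 0.1995]
eef_rot: [3.132, -0.239, -0.001]
ft_force: [-0.2, 0.5, -0.7]
opening: 1.002
grasp_force: 0.0
```

```bash
python3 - <<'E'
from h import *
rel([.519,-.316,.20])
c=manip.calibration("wrist");im=manip.camera("wrist");cv2.imwrite("pics/w1.png",im)
np.save("w1.npy",np.r_[np.array(c["extrinsics"]).ravel()])
E
```

```text
t 1.7 tcp [ 0.518  -0.3182  0.1995] yaxis deg -98.7 tilt z [-9.e-04 -2.e-04 -1.e+00] q7 -1.237 F [-0.2  0.5 -0.7] open 1.002 g 0.0
shift [ 0.006 -0.023 -0.005]
```

View pics/w1.png

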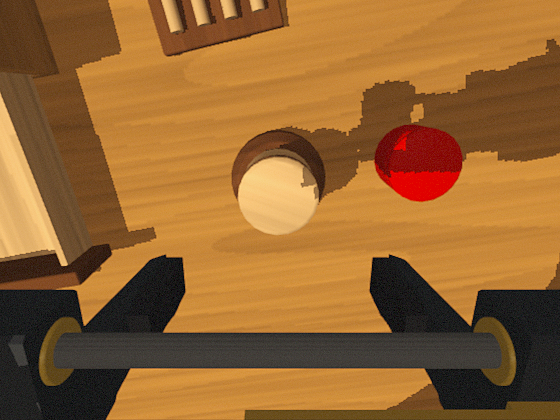

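The wrist view shows the pale cap's top disc centred near (278,194). The stand behind it is dark, and the red cap is at (418,162). I'll fit the disc.

```bash
python3 - <<'E'
from h import *
im=cv2.imread("pics/w1.png");c=manip.calibration("wrist");c["extrinsics"]=np.load("w1.npy").reshape(4,4)
h=cv2.cvtColor(im,cv2.COLOR_BGR2HSV)
print(h[200,275],h[250,275],h[170,300])
m=((h[...,1]<140)&(h[...,2]>150)).astype(np.uint8);m[:,:225]=0;m[:,330:]=0;m[:140]=0;m[245:]=0
cn=max(cv2.findContours(m,0,2)[0],key=cv2.contourArea);hull=cv2.convexHull(cn)
e=cv2.fitEllipse(hull);print(cv2.contourArea(hull),e,cv2.boundingRect(hull))
ps=np.array([ray("wrist",*p[0],.0815,c) for p in hull]);
(cx,cy),r=cv2.minEnclosingCircle((ps[:,:2]*1000).astype(np.float32));print("encl",cx,cy,r)
print(ray("wrist",*e[0],.0815,c));rel([cx/1000,cy/1000,.20])
E
```

```text
[ 18 132 246] [ 15 180 181] [ 18 137 237]
4731.0 ((277.7004089355469, 195.66717529296875), (76.63455200195312, 79.66010284423828), 96.82218170166016) (238, 157, 81, 78)
encl 521.5725708007812 -318.6004943847656 31.91965675354004
[ 0.52255077 -0.31852919  0.0815    ]
t 1.75 tcp [ 0.5181 -0.3181  0.1995] yaxis deg -99.1 tilt z [-8.e-04 -2.e-04 -1.e+00] q7 -1.242 F [ 0.6 -0.7 -0.4] open 1.0 g 0.0
shift [ 0.035 -0.001 -0.005]
```

Emit:
send_rows(
  deltas=[
    [100,0.035,0,0.3,0.023],
    [100,0.035,0,0.6,0.047],
    [100,0.035,0,0.9,0.071],
    [100,0.035,0,1.0,0.095],
    [100,0.035,0,1.0,0.118],
    [100,0.035,0,1.0,0.142],
    [100,0.035,0,1.0,0.166],
    [100,0.035,0,1.0,0.19],
  ],
)

```text
time_s: 2.55
tool_pos: [0.5218, -0.3184, 0.0995]
eef_rot: [2.46, -1.953, -0.001]
ft_force: [0.3, -0.2, -0.6]
opening: 1.0
grasp_force: 0.0
```

Emit:
send_rows(
  deltas=[
    [100,0,0,0.3,0],
    [100,0,0,0.53,0],
    [100,0,0,0.55,0],
  ],
)

```text
time_s: 2.85
tool_pos: [0.52, -0.317, 0.042]
eef_rot: [2.465, -1.946, -0.008]
ft_force: [0.4, 0.2, -1.0]
opening: 1.004
grasp_force: 0.0
```

```bash
python3 - <<'E'
from h import *
rel([.522,-.3185,.0445])
E
```

```text
t 2.85 tcp [ 0.52  -0.317  0.042] yaxis deg -166.6 tilt z [-0.0049  0.0024 -1.    ] q7 -2.191 F [ 0.4  0.2 -1. ] open 1.004 g 0.0
shift [ 0.019 -0.016 -0.025]
```

Emit:
send_rows(
  deltas=[
    [100,0,0,0,0],
    [70,0,0,0,0],
    [70,0,0,0,0],
    [50,0,0,0,0],
    [50,0,0,0,0],
    [50,0,0,0,0],
  ],
  force=25,
)

```text
time_s: 3.45
tool_pos: [0.5224, -0.3181, 0.0454]
eef_rot: [2.464, -1.949, 0.001]
ft_force: [-2.1, -0.2, 5.8]
opening: 0.725
grasp_force: 25.0
```

```bash
python3 - <<'E'
from h import *
rel([.522,-.3185,.0445])
E
```

```text
t 3.45 tcp [ 0.5224 -0.3181  0.0454] yaxis deg -166.7 tilt z [ 4.e-04 -6.e-04 -1.e+00] q7 -2.194 F [-2.1 -0.2  5.8] open 0.725 g 24.994547035748838
shift [0.003 0.005 0.009]
```

Emit:
send_rows(
  deltas=[
    [50,0,0,-0.002,-0.023],
    [50,0,0,-0.005,-0.047],
    [50,0,0,-0.007,-0.071],
    [50,0,0,-0.009,-0.095],
    [50,0,0,-0.012,-0.118],
    [50,0,0,-0.014,-0.142],
    [50,0,0,-0.016,-0.166],
    [50,0,0,-0.019,-0.19],
  ],
)

```text
time_s: 4.25
tool_pos: [0.5214, -0.3189, 0.0472]
eef_rot: [3.132, -0.223, -0.002]
ft_force: [-3.3, -1.4, 3.5]
opening: 0.724
grasp_force: 25.0
```

```bash
python3 - <<'E'
from h import *
rel([.522,-.3185,.0445]);print(manip.state()["moment"])
E
```

```text
t 4.25 tcp [ 0.5214 -0.3189  0.0472] yaxis deg -98.2 tilt z [-0.0012 -0.0013 -1.    ] q7 -1.269 F [-3.3 -1.4  3.5] open 0.724 g 24.995103720284533
shift [ 0.005 -0.005  0.027]
[-0.17565553  0.79787187 -0.10356386]
```

Turning well with low forces, so I'll continue.

Emit:
send_rows(
  deltas=[
    [50,0,0,-0.002,-0.023],
    [50,0,0,-0.005,-0.047],
    [50,0,0,-0.007,-0.071],
    [50,0,0,-0.009,-0.095],
    [50,0,0,-0.012,-0.118],
    [50,0,0,-0.014,-0.142],
    [50,0,0,-0.016,-0.166],
    [50,0,0,-0.019,-0.19],
  ],
)

```text
time_s: 5.05
tool_pos: [0.5219, -0.3186, 0.049]
eef_rot: [2.718, 1.574, -0.002]
ft_force: [-3.3, -0.7, 3.5]
opening: 0.725
grasp_force: 25.0
```

Emit:
send_rows(
  deltas=[
    [50,0,0,-0.002,-0.023],
    [50,0,0,-0.005,-0.047],
    [50,0,0,-0.007,-0.071],
    [50,0,0,-0.009,-0.095],
    [50,0,0,-0.012,-0.118],
    [50,0,0,-0.014,-0.142],
    [50,0,0,-0.016,-0.166],
    [50,0,0,-0.019,-0.19],
  ],
)

```text
time_s: 5.85
tool_pos: [0.5216, -0.3189, 0.051]
eef_rot: [-1.368, -2.828, 0.003]
ft_force: [-3.1, -1.3, 5.6]
opening: 0.73
grasp_force: 25.0
```

Emit:
send_rows(
  deltas=[
    [50,0,0,-0.002,-0.023],
    [50,0,0,-0.005,-0.047],
    [50,0,0,-0.007,-0.071],
    [50,0,0,-0.009,-0.095],
    [50,0,0,-0.012,-0.118],
    [50,0,0,-0.014,-0.142],
    [50,0,0,-0.016,-0.166],
    [50,0,0,-0.019,-0.19],
  ],
)

```text
time_s: 6.65
tool_pos: [0.5223, -0.3183, 0.0529]
eef_rot: [0.455, -3.108, 0.002]
ft_force: [-2.2, -0.2, 5.4]
opening: 0.727
grasp_force: 25.0
```

```bash
python3 - <<'E'
from h import *
rel([.522,-.3185,.0445]);print(manip.state()["moment"])
E
```

```text
t 6.65 tcp [ 0.5223 -0.3183  0.0529] yaxis deg 106.7 tilt z [-3.0e-04 -1.1e-03 -1.0e+00] q7 1.707 F [-2.2 -0.2  5.4] open 0.727 g 24.994830273790285
shift [ 0.003 -0.001  0.084]
[ 0.11227462  0.32380231 -0.13005788]
```

Emit:
send_rows(
  deltas=[
    [100,0,0,0,0],
    [100,0,0,0,0],
    [100,0,0,0,0],
  ],
)

```text
time_s: 6.95
tool_pos: [0.5224, -0.3175, 0.0521]
eef_rot: [0.444, -3.11, -0.0]
ft_force: [0.0, 0.6, 0.3]
opening: 0.973
grasp_force: 0.0
```

Emit:
send_rows(
  deltas=[
    [100,0,0,0,0.023],
    [100,0,0,0,0.047],
    [100,0,0,0,0.071],
    [100,0,0,0,0.095],
    [100,0,0,0,0.118],
    [100,0,0,0,0.142],
    [100,0,0,0,0.166],
    [100,0,0,0,0.19],
  ],
)

```text
time_s: 7.75
tool_pos: [0.5225, -0.3174, 0.0523]
eef_rot: [1.385, 2.82, -0.0]
ft_force: [0.2, -0.3, 0.2]
opening: 1.0
grasp_force: 0.0
```

Emit:
send_rows(
  deltas=[
    [100,0,0,0,0.023],
    [100,0,0,0,0.047],
    [100,0,0,0,0.071],
    [100,0,0,0,0.095],
    [100,0,0,0,0.118],
    [100,0,0,0,0.142],
    [100,0,0,0,0.166],
    [100,0,0,0,0.19],
  ],
)

```text
time_s: 8.55
tool_pos: [0.5226, -0.3174, 0.0524]
eef_rot: [2.728, 1.557, 0.0]
ft_force: [-0.2, -0.0, -0.9]
opening: 0.999
grasp_force: 0.0
```

Emit:
send_rows(
  deltas=[
    [100,0,0,0,0.023],
    [100,0,0,0,0.047],
    [100,0,0,0,0.071],
    [100,0,0,0,0.095],
    [100,0,0,0,0.118],
    [100,0,0,0,0.142],
    [100,0,0,0,0.166],
    [100,0,0,0,0.19],
  ],
)

```text
time_s: 9.35
tool_pos: [0.5227, -0.3173, 0.0525]
eef_rot: [3.132, -0.242, 0.001]
ft_force: [-0.4, 0.3, -0.3]
opening: 1.002
grasp_force: 0.0
```

Emit:
send_rows(
  deltas=[
    [100,0,0,0,0.023],
    [100,0,0,0,0.047],
    [100,0,0,0,0.071],
    [100,0,0,0,0.095],
    [100,0,0,0,0.118],
    [100,0,0,0,0.142],
    [100,0,0,0,0.166],
    [100,0,0,0,0.19],
  ],
)

```text
time_s: 10.15
tool_pos: [0.5228, -0.3172, 0.0525]
eef_rot: [-2.457, 1.958, -0.001]
ft_force: [0.3, -0.2, 0.4]
opening: 0.997
grasp_force: 0.0
```

```bash
python3 - <<'E'
from h import *
rel([.522,-.3185,.0525]);print(manip.state()["joint_pos"].round(2))
c=manip.calibration("wrist");im=manip.camera("wrist");cv2.imwrite("pics/w2.png",im)
E
```

```text
t 10.15 tcp [ 0.5228 -0.3172  0.0525] yaxis deg -167.1 tilt z [ 6.e-04 -1.e-04 -1.e+00] q7 -2.222 F [ 0.3 -0.2  0.4] open 0.997 g 0.0
shift [ 0.011  0.011 -0.   ]
[ 0.29  0.73  0.26  1.76 -0.27  0.68 -2.22]
```

View pics/w2.png

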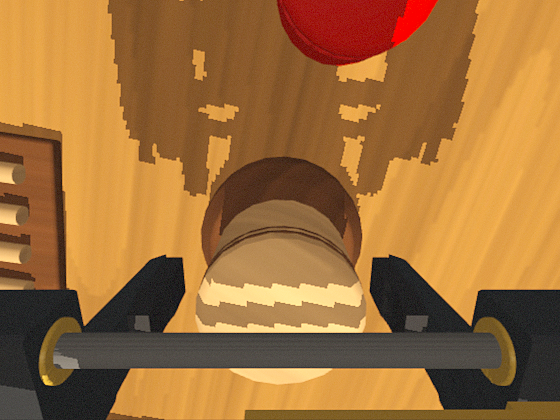

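The wrist view shows the cap between the open fingers (columns 195–365), risen but still on the stand, with the red cap untouched. Now the second grip and stroke.

Emit:
send_rows(
  deltas=[
    [70,0.01,0.01,0,0],
    [70,0.01,0.01,0,0],
    [50,0.01,0.01,0,0],
    [50,0.01,0.01,0,0],
    [50,0.01,0.01,0,0],
  ],
  force=25,
)

```text
time_s: 10.7
tool_pos: [0.5216, -0.3188, 0.0524]
eef_rot: [-2.464, 1.948, 0.0]
ft_force: [-1.0, -0.3, 1.2]
opening: 0.743
grasp_force: 25.0
```

Emit:
send_rows(
  deltas=[
    [50,0,0,-0.002,-0.023],
    [50,0,0,-0.005,-0.047],
    [50,0,0,-0.007,-0.071],
    [50,0,0,-0.009,-0.095],
    [50,0,0,-0.012,-0.118],
    [50,0,0,-0.014,-0.142],
    [50,0,0,-0.016,-0.166],
    [50,0,0,-0.019,-0.19],
  ],
)

```text
time_s: 11.5
tool_pos: [0.5214, -0.3188, 0.0542]
eef_rot: [-3.134, 0.221, 0.001]
ft_force: [0.3, 0.4, 0.7]
opening: 0.739
grasp_force: 25.0
```

Emit:
send_rows(
  deltas=[
    [50,0,0,-0.002,-0.023],
    [50,0,0,-0.005,-0.047],
    [50,0,0,-0.007,-0.071],
    [50,0,0,-0.009,-0.095],
    [50,0,0,-0.012,-0.118],
    [50,0,0,-0.014,-0.142],
    [50,0,0,-0.016,-0.166],
    [50,0,0,-0.019,-0.19],
  ],
)

```text
time_s: 12.3
tool_pos: [0.5212, -0.3188, 0.0561]
eef_rot: [-2.717, -1.575, 0.001]
ft_force: [-0.8, 0.6, 1.4]
opening: 0.739
grasp_force: 25.0
```

Emit:
send_rows(
  deltas=[
    [50,0,0,-0.002,-0.023],
    [50,0,0,-0.005,-0.047],
    [50,0,0,-0.007,-0.071],
    [50,0,0,-0.009,-0.095],
    [50,0,0,-0.012,-0.118],
    [50,0,0,-0.014,-0.142],
    [50,0,0,-0.016,-0.166],
    [50,0,0,-0.019,-0.19],
  ],
)

```text
time_s: 13.1
tool_pos: [0.521, -0.3196, 0.0581]
eef_rot: [-1.366, -2.828, 0.002]
ft_force: [-2.8, -0.6, 0.9]
opening: 0.741
grasp_force: 25.0
```

Emit:
send_rows(
  deltas=[
    [50,0,0,-0.002,-0.023],
    [50,0,0,-0.005,-0.047],
    [50,0,0,-0.007,-0.071],
    [50,0,0,-0.009,-0.095],
    [50,0,0,-0.012,-0.118],
    [50,0,0,-0.014,-0.142],
    [50,0,0,-0.016,-0.166],
    [50,0,0,-0.019,-0.19],
  ],
)

```text
time_s: 13.9
tool_pos: [0.5216, -0.3198, 0.06]
eef_rot: [-0.456, 3.108, -0.002]
ft_force: [0.8, -0.9, -0.6]
opening: 0.743
grasp_force: 25.0
```

```bash
python3 - <<'E'
from h import *
rel([.522,-.3185,.0525]);print(manip.state()["joint_pos"].round(2))
E
```

```text
t 13.9 tcp [ 0.5216 -0.3198  0.06  ] yaxis deg 106.7 tilt z [ 3.0e-04 -1.1e-03 -1.0e+00] q7 1.711 F [ 0.8 -0.9 -0.6] open 0.743 g 24.987441496923566
shift [-0.007  0.011  0.075]
[ 1.07  0.9  -0.88  1.71  0.84  0.95  1.71]
```

Emit:
send_rows(
  deltas=[
    [50,0,0,-0.02,0],
    [50,0,0,-0.04,0],
    [50,0,0,-0.06,0],
    [50,0,0,-0.06,0],
  ],
)

```text
time_s: 14.3
tool_pos: [0.5218, -0.3188, 0.0662]
eef_rot: [-0.445, 3.11, -0.001]
ft_force: [0.8, 0.4, -1.4]
opening: 0.744
grasp_force: 25.0
```

```bash
python3 - <<'E'
from h import *
rel([.522,-.3185,.17])
E
```

```text
t 14.3 tcp [ 0.5218 -0.3188  0.0662] yaxis deg 106.3 tilt z [ 2.e-04 -4.e-04 -1.e+00] q7 1.709 F [ 0.8  0.4 -1.4] open 0.744 g 24.995524906553328
shift [-0.003  0.002 -1.038]
```

Emit:
send_rows(
  deltas=[
    [50,0,0,-0.3,0],
    [50,0,0,-0.7,0],
    [50,0,0,-1.0,0],
    [50,0,0,-1.0,0],
  ],
)

```text
time_s: 14.7
tool_pos: [0.5243, -0.3192, 0.1703]
eef_rot: [-0.445, 3.104, -0.006]
ft_force: [1.0, -0.5, -0.4]
opening: 0.741
grasp_force: 25.0
```

```bash
python3 - <<'E'
from h import *
a=cv2.imread("pics/top.png")[185:275,240:340];b=cv2.imread("pics/scene.png")[150:240,240:340]
cv2.imwrite("pics/drw.png",np.hstack([cv2.resize(a,None,fx=4,fy=4,interpolation=2),cv2.resize(b,None,fx=4,fy=4,interpolation=2)]))
rel([.55,-.017,.166],np.pi/2)
E
```

```text
t 14.7 tcp [ 0.5243 -0.3192  0.1703] yaxis deg 106.3 tilt z [ 0.0062 -0.0033 -1.    ] q7 1.79 F [ 1.  -0.5 -0.4] open 0.741 g 24.99465842731297
shift [-1.096  2.828  0.035]
yaw share 0.0453
```

View pics/drw.png

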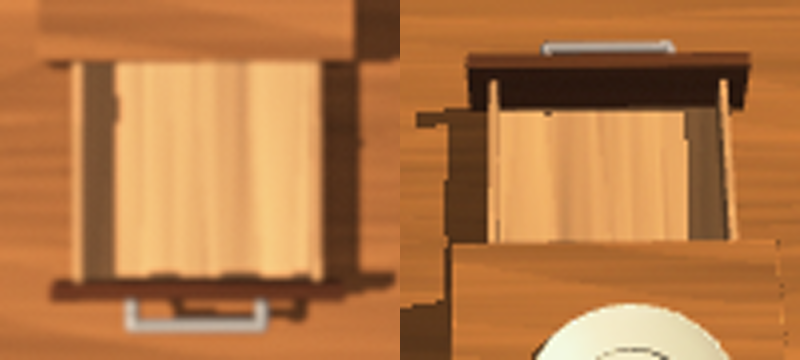

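The drawer crop shows the floor's front edge at crop row 276 (top view) and row 110 (scene view). The walls are at columns 82 and 318 (top) and 499 and 722 (scene).

```bash
python3 - <<'E'
from h import *
T=lambda x,y,z:print("top",(x,y),ray("top",240+x/4,185+y/4,z).round(4))
S=lambda x,y,z:print("scn",(x,y),ray("scene",240+(x-400)/4,150+y/4,z).round(4))
T(190,276,.016);T(82,180,.056);T(318,180,.056);T(82,62,.056);T(318,62,.056);T(82,278,.056);T(320,278,.056);T(52,283,.074);T(343,281,.074);T(38,60,.09);T(354,60,.09)
S(590,110,.016);S(499,90,.056);S(722,90,.056);S(468,68,.074);S(750,68,.074);S(452,243,.09);S(778,240,.09)
E
```

```text
top (190, 276) [ 0.4788 -0.0127  0.016 ]
top (82, 180) [0.5536 0.0711 0.056 ]
top (318, 180) [ 0.5554 -0.1112  0.056 ]
top (82, 62) [0.6449 0.0723 0.056 ]
top (318, 62) [ 0.6467 -0.1106  0.056 ]
top (82, 278) [0.4782 0.07   0.056 ]
top (320, 278) [ 0.4801 -0.1133  0.056 ]
top (52, 283) [0.475  0.0917 0.074 ]
top (343, 281) [ 0.4789 -0.1298  0.074 ]
top (38, 60) [0.6442 0.1035 0.09  ]
top (354, 60) [ 0.6465 -0.1362  0.09  ]
scn (590, 110) [ 0.4833 -0.0352  0.016 ]
scn (499, 90) [ 0.4912 -0.1083  0.056 ]
scn (722, 90) [0.4908 0.0696 0.056 ]
scn (468, 68) [ 0.4826 -0.1323  0.074 ]
scn (750, 68) [0.4821 0.0908 0.074 ]
scn (452, 243) [ 0.6509 -0.1384  0.09  ]
scn (778, 240) [0.648  0.1014 0.09  ]
```

Emit:
send_rows(
  deltas=[
    [50,-0.12,0.31,0,0],
    [50,-0.25,0.66,0,0],
    [50,-0.35,0.937,0,0],
  ],
)

```text
time_s: 15.0
tool_pos: [0.5283, -0.2169, 0.1651]
eef_rot: [0.447, -3.109, -0.002]
ft_force: [0.4, -0.4, -0.8]
opening: 0.737
grasp_force: 25.0
```

Emit:
send_rows(
  deltas=[
    [50,-0.12,0.31,0,0],
    [50,-0.25,0.66,0,0],
    [50,-0.345,0.937,0,0],
  ],
)

```text
time_s: 15.3
tool_pos: [0.5349, -0.117, 0.1651]
eef_rot: [0.448, -3.109, -0.001]
ft_force: [-0.8, -1.0, -0.5]
opening: 0.74
grasp_force: 25.0
```

Emit:
send_rows(
  deltas=[
    [50,-0.12,0.31,0,0.01],
    [50,-0.25,0.66,0,0.03],
    [50,-0.345,0.937,0,0.045],
    [50,-0.345,0.937,0,0.045],
    [50,-0.345,0.937,0,0.045],
  ],
)

```text
time_s: 15.8
tool_pos: [0.5417, -0.0194, 0.1653]
eef_rot: [0.008, -3.141, 0.001]
ft_force: [-0.6, 0.4, -1.7]
opening: 0.737
grasp_force: 25.0
```

```bash
python3 - <<'E'
from h import *
rel([.543,-.02,.032],np.pi/2)
c=manip.calibration("wrist");im=manip.camera("wrist");cv2.imwrite("pics/w3.png",im)
print(proj("wrist",[.543,-.02,.016],c),proj("wrist",[.48,-.02,.074],c),[proj("wrist",[.52,y,.056],c).round() for y in(-.109,.07)])
E
```

```text
t 15.8 tcp [ 0.5417 -0.0194  0.1653] yaxis deg 90.3 tilt z [-1.e-03 -8.e-04 -1.e+00] q7 0.997 F [-0.6  0.4 -1.7] open 0.737 g 24.994595632888377
shift [-0.014 -0.005  1.333]
yaw share 0.0008
[275.37915744 192.9339611 ] [275.29378778 125.22345594] [array([157., 177.]), array([394., 178.])]
```

View pics/w3.png

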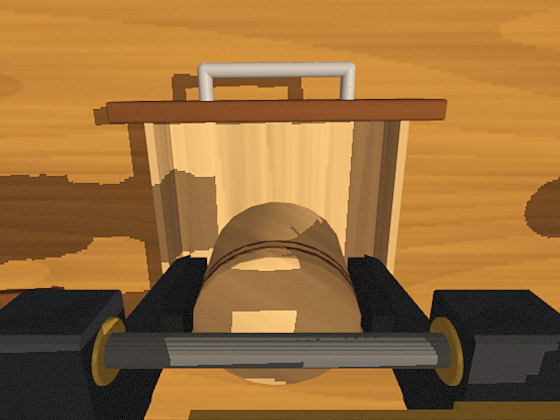

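The cap hangs centred over the drawer (column 278, between walls at 150 and 405), so I'll lower it.

Emit:
send_rows(
  deltas=[
    [50,-0.01,0,0.3,0],
    [50,-0.01,0,0.65,0],
    [50,-0.01,0,0.9,0],
    [50,-0.01,0,1.0,0],
    [50,-0.01,0,1.0,0],
  ],
)

```text
time_s: 16.35
tool_pos: [0.5423, -0.0209, 0.0647]
eef_rot: [0.003, -3.139, 0.0]
ft_force: [0.4, -1.0, -0.9]
opening: 0.742
grasp_force: 25.0
```

Emit:
send_rows(
  deltas=[
    [50,0,0,0.12,0],
    [50,0,0,0.22,0],
    [50,0,0,0.3,0],
    [50,0,0,0.3,0],
    [50,0,0,0.3,0],
  ],
)

```text
time_s: 16.85
tool_pos: [0.5432, -0.0196, 0.036]
eef_rot: [0.005, -3.142, -0.0]
ft_force: [-0.1, 0.4, -1.0]
opening: 0.741
grasp_force: 25.0
```

Emit:
send_rows(
  deltas=[
    [50,0,0,0.01,0],
    [50,0,0,0.02,0],
    [50,0,0,0.03,0],
    [50,0,0,0.03,0],
  ],
)

```text
time_s: 17.25
tool_pos: [0.5435, -0.0197, 0.0333]
eef_rot: [-0.005, 3.141, -0.0]
ft_force: [-1.5, -0.6, 4.0]
opening: 0.739
grasp_force: 25.0
```

Emit:
send_rows(
  deltas=[
    [50,0,0,0.01,0],
    [50,0,0,0.01,0],
  ],
)

```text
time_s: 17.45
tool_pos: [0.5438, -0.0197, 0.0324]
eef_rot: [-0.005, 3.14, -0.0]
ft_force: [-0.5, -0.3, 6.7]
opening: 0.741
grasp_force: 25.0
```

Emit:
send_rows(
  deltas=[
    [100,0,0,0,0],
    [100,0,0,0,0],
    [100,0,0,0,0],
    [100,0,0,-0.3,0],
    [100,0,0,-0.7,0],
    [100,0,0,-1,0],
    [100,0,0,-1,0],
  ],
)

```text
time_s: 18.15
tool_pos: [0.5456, -0.0192, 0.1355]
eef_rot: [-0.005, 3.135, 0.0]
ft_force: [-0.4, 0.5, -0.3]
opening: 1.003
grasp_force: 0.0
```

Emit:
send_rows(
  deltas=[
    [100,0,0,-0.3,0],
    [100,0,0,-0.6,0],
    [100,0,0,-0.6,0],
  ],
)

```text
time_s: 18.45
tool_pos: [0.545, -0.0193, 0.1945]
eef_rot: [-0.005, 3.137, -0.0]
ft_force: [0.2, 0.0, -0.1]
opening: 0.999
grasp_force: 0.0
```

```bash
python3 - <<'E'
from h import *
rel([.556,.28,.19],np.pi/2)
im=manip.camera("wrist");cv2.imwrite("pics/w4.png",im)
E
```

```text
t 18.45 tcp [ 0.545  -0.0193  0.1945] yaxis deg 90.2 tilt z [ 0.0048 -0.     -1.    ] q7 1.025 F [ 0.2  0.  -0.1] open 0.999 g 0.0
shift [-0.118  2.993  0.046]
yaw share 0.0005
```

View pics/w4.png

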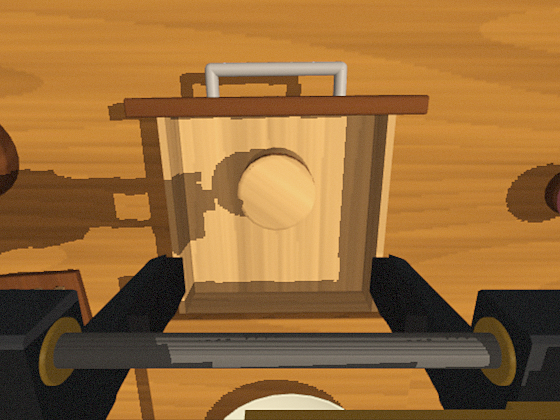

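The cap stands upright in the drawer, its top centred at (276,190). Next is the ball.

Emit:
send_rows(
  deltas=[
    [100,-0.02,0.4,0,0],
    [100,-0.03,0.8,0,0],
    [100,-0.04,1,0,0],
  ],
)

```text
time_s: 18.8
tool_pos: [0.5456, 0.0836, 0.1906]
eef_rot: [0.01, -3.14, -0.002]
ft_force: [0.5, -0.2, 0.5]
opening: 0.998
grasp_force: 0.0
```

Emit:
send_rows(
  deltas=[
    [100,-0.02,0.4,0,0],
    [100,-0.03,0.8,0,0],
    [100,-0.04,1,0,0],
  ],
)

```text
time_s: 19.1
tool_pos: [0.549, 0.1839, 0.1904]
eef_rot: [0.011, -3.14, -0.002]
ft_force: [-0.1, 0.0, -0.6]
opening: 1.001
grasp_force: 0.0
```

Emit:
send_rows(
  deltas=[
    [100,-0.02,0.4,0,0.02],
    [100,-0.03,0.8,0,0.04],
    [100,-0.04,0.99,0,0.06],
    [100,-0.04,0.99,0,0.08],
    [100,-0.04,0.99,0,0.1],
    [100,-0.04,0.99,0,0.12],
    [100,-0.04,0.99,0,0.125],
    [100,-0.04,0.99,0,0.125],
  ],
)

```text
time_s: 19.9
tool_pos: [0.5538, 0.2789, 0.1907]
eef_rot: [-1.195, -2.905, 0.003]
ft_force: [-0.3, 0.3, -0.3]
opening: 0.999
grasp_force: 0.0
```

```bash
python3 - <<'E'
from h import *
rel([.556,.28,.19])
c=manip.calibration("wrist");im=manip.camera("wrist");cv2.imwrite("pics/w5.png",im)
np.save("w5.npy",np.array(c["extrinsics"]).ravel())
h=cv2.cvtColor(im,cv2.COLOR_BGR2HSV)
m=((h[...,0]>160)|(h[...,0]<6))&(h[...,1]>50)&(h[...,1]<190)&(h[...,2]>90)
n,l,st,ce=cv2.connectedComponentsWithStats(m.astype(np.uint8))
for i in range(1,n):
    if st[i][4]>300: print(st[i],ce[i].round(1))
print(proj("wrist",[.556,.28,.037],c))
E
```

```text
t 19.9 tcp [0.5538 0.2789 0.1907] yaxis deg 45.3 tilt z [-0.0012 -0.0014 -1.    ] q7 -0.141 F [-0.3  0.3 -0.3] open 0.999 g 0.0
shift [-0.008  0.024  0.007]
[ 243  160   69   69 3699] [276.8 193.9]
[279.26717519 191.55668081]
```

View pics/w5.png

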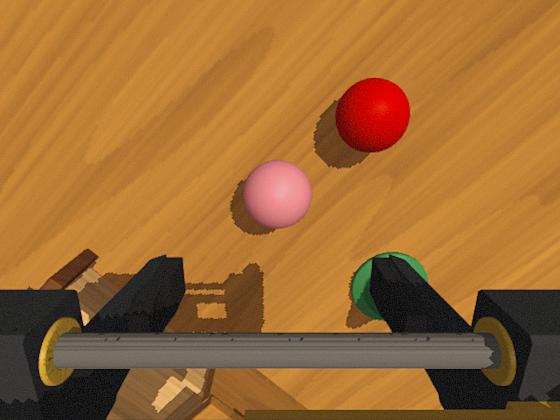

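The pink ball is at (277,194), the red ball at (373,115), and the green cone at about (390,287) by the right finger. I'll check clearances.

```bash
python3 - <<'E'
from h import *
c=manip.calibration("wrist")
p=ray("wrist",277.2,194,.037,c);q=ray("wrist",373,115,.037,c);k=ray("top",196,178,.0);kt=ray("top",197,175,.09)
print("ball",p,"red",q-p,"cone foot",k-p,"tip",kt-p, "wrist cone", ray("wrist",390,295,0.,c)-p)
for a in (-60,-45,0,20,30,45,60,90):
    d=np.array([np.cos(np.radians(a)),np.sin(np.radians(a))])
    f=[.0615*d*s for s in(1,-1)]
    print(a,"red gap",min(np.hypot(*(x-(q-p)[:2])) for x in f)-.031,"cone gap",min(np.hypot(*(x-(k-p)[:2])) for x in f)-.042)
rel([p[0],p[1],.018])
E
```

```text
ball [0.55650774 0.27716598 0.037     ] red [0.00753122 0.10547028 0.        ] cone foot [ 0.16228969  0.00780898 -0.037     ] tip [ 0.16246325 -0.01235446  0.053     ] wrist cone [ 1.78807857e-01  8.75876713e-05 -3.70000000e-02]
-60 red gap 0.033740301679509324 cone gap 0.10302475815664827
-45 red gap 0.04927941582930996 cone gap 0.0874038212289038
0 red gap 0.08747619650284842 cone gap 0.05909175430401562
20 red gap 0.0672624045318379 cone gap 0.06333216308254835
30 red gap 0.05660304181510137 cone gap 0.06941652525254083
45 red gap 0.040657111193650106 cone gap 0.08204430742556032
60 red gap 0.02613988412276854 cone gap 0.09717089341247079
90 red gap 0.013610591795615766 cone gap 0.1289405469285196
t 19.95 tcp [0.5539 0.2789 0.1909] yaxis deg 45.3 tilt z [-0.0011 -0.001  -1.    ] q7 -0.14 F [0.6 0.1 0.5] open 1.0 g 0.0
shift [-0.031  0.009  1.729]
```

Emit:
send_rows(
  deltas=[
    [100,-0.03,0.01,0.3,0],
    [100,-0.03,0.01,0.65,0],
    [100,-0.03,0.01,0.95,0],
    [100,-0.03,0.01,1.0,0],
    [100,-0.03,0.01,1.0,0],
  ],
  force=8,
)

```text
time_s: 20.45
tool_pos: [0.5566, 0.2777, 0.0913]
eef_rot: [-1.195, -2.904, 0.002]
ft_force: [-0.4, -0.4, -0.6]
opening: 1.001
grasp_force: 0.0
```

Emit:
send_rows(
  deltas=[
    [100,0,0,0.25,0],
    [100,0,0,0.5,0],
    [100,0,0,0.7,0],
    [100,0,0,0.73,0],
    [100,0,0,0.73,0],
    [100,0,0,0.73,0],
  ],
)

```text
time_s: 21.05
tool_pos: [0.5579, 0.2786, 0.0203]
eef_rot: [1.197, 2.903, 0.003]
ft_force: [-0.3, -0.7, 0.5]
opening: 1.0
grasp_force: 0.0
```

```bash
python3 - <<'E'
from h import *
rel([.5565,.2772,.018])
E
```

```text
t 21.05 tcp [0.5579 0.2786 0.0203] yaxis deg 45.2 tilt z [ 0.0017  0.0012 -1.    ] q7 -0.263 F [-0.3 -0.7  0.5] open 1.0 g 0.0
shift [ 0.    -0.02   0.023]
```

Emit:
send_rows(
  deltas=[
    [80,0,-0.02,0.02,0],
    [75,0,-0.02,0.02,0],
    [70,0,-0.02,0.02,0],
    [65,0,-0.02,0.02,0],
    [60,0,-0.02,0.02,0],
    [60,0,-0.02,0.02,0],
  ],
  force=8,
)

```text
time_s: 21.65
tool_pos: [0.5558, 0.2765, 0.0171]
eef_rot: [1.198, 2.904, 0.0]
ft_force: [0.0, -0.7, 1.9]
opening: 0.691
grasp_force: 7.9
```

```bash
python3 - <<'E'
from h import *
rel([.5565,.2772,.018])
E
```

```text
t 21.65 tcp [0.5558 0.2765 0.0171] yaxis deg 45.2 tilt z [ 2.e-04  0.e+00 -1.e+00] q7 -0.266 F [ 0.  -0.7  1.9] open 0.691 g 7.882252782583237
shift [ 0.     0.01  -0.009]
```

Emit:
send_rows(
  deltas=[
    [60,0,0,-0.05,0],
    [60,0,0,-0.2,0],
    [60,0,0,-0.45,0],
    [60,0,0,-0.75,0],
    [60,0,0,-1.0,0],
    [60,0,0,-1.0,0],
  ],
)

```text
time_s: 22.25
tool_pos: [0.5576, 0.2782, 0.1215]
eef_rot: [1.196, 2.901, 0.008]
ft_force: [0.8, 0.4, -0.0]
opening: 0.689
grasp_force: 8.0
```

Emit:
send_rows(
  deltas=[
    [60,0,0,-0.2,0],
    [60,0,0,-0.45,0],
    [60,0,0,-0.6,0],
    [60,0,0,-0.6,0],
    [60,0,0,-0.6,0],
  ],
)

```text
time_s: 22.75
tool_pos: [0.5554, 0.276, 0.1762]
eef_rot: [-1.198, -2.904, 0.001]
ft_force: [0.0, 0.7, -0.6]
opening: 0.689
grasp_force: 8.0
```

```bash
python3 - <<'E'
from h import *
rel([.522,-.3185,.175])
im=manip.camera("top")[130:290,130:450]
cv2.imwrite("pics/t2.png",cv2.resize(im,None,fx=2.5,fy=2.5,interpolation=2))
E
```

```text
t 22.75 tcp [0.5554 0.276  0.1762] yaxis deg 45.2 tilt z [-5.e-04 -6.e-04 -1.e+00] q7 -0.148 F [ 0.   0.7 -0.6] open 0.689 g 8.014672547578812
shift [-3.954 -4.452  0.016]
```

View pics/t2.png

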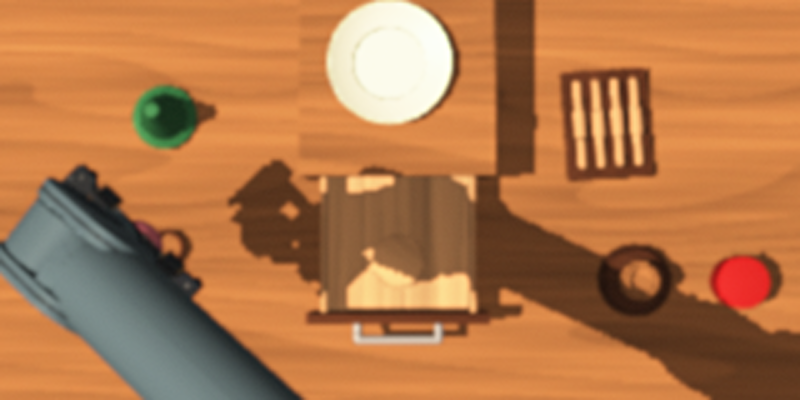

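The top view shows the ball lifted off its ring, the cap in the drawer, and the bare stand mouth at about (638,280). I'll carry the ball to the stand axis found from the cap grip (0.522, −0.3186).

Emit:
send_rows(
  deltas=[
    [60,-0.15,-0.17,0,0],
    [60,-0.35,-0.4,0,0],
    [60,-0.57,-0.64,0,0],
    [60,-0.79,-0.89,0,0],
  ],
)

```text
time_s: 23.2
tool_pos: [0.548, 0.1563, 0.1754]
eef_rot: [-1.196, -2.903, 0.002]
ft_force: [0.7, -0.9, -1.0]
opening: 0.687
grasp_force: 8.0
```

Emit:
send_rows(
  deltas=[
    [60,-0.22,-0.25,0,0],
    [60,-0.44,-0.5,0,0],
    [60,-0.62,-0.7,0,0],
    [60,-0.79,-0.89,0,0],
  ],
)

```text
time_s: 23.6
tool_pos: [0.5413, 0.037, 0.1756]
eef_rot: [-1.198, -2.902, 0.002]
ft_force: [0.0, 0.8, -0.9]
opening: 0.688
grasp_force: 8.0
```

Emit:
send_rows(
  deltas=[
    [60,-0.2,-0.22,0,0],
    [60,-0.4,-0.45,0,0],
    [60,-0.6,-0.67,0,0],
    [60,-0.79,-0.89,0,0],
  ],
)

```text
time_s: 24.0
tool_pos: [0.5346, -0.0814, 0.1756]
eef_rot: [-1.197, -2.902, 0.001]
ft_force: [0.7, -0.3, -1.0]
opening: 0.689
grasp_force: 8.0
```

Emit:
send_rows(
  deltas=[
    [60,-0.2,-0.22,0,0],
    [60,-0.4,-0.45,0,0],
    [60,-0.6,-0.67,0,0],
    [60,-0.79,-0.89,0,0],
  ],
)

```text
time_s: 24.4
tool_pos: [0.5279, -0.2, 0.1755]
eef_rot: [-1.197, -2.902, 0.0]
ft_force: [1.2, 0.1, -0.9]
opening: 0.691
grasp_force: 8.0
```

Emit:
send_rows(
  deltas=[
    [60,-0.2,-0.22,0,0],
    [60,-0.4,-0.45,0,0],
    [60,-0.6,-0.68,0,0],
    [60,-0.73,-0.82,0,0],
    [60,-0.79,-0.89,0,0],
    [60,-0.79,-0.89,0,0],
    [60,-0.79,-0.89,0,0],
  ],
)

```text
time_s: 25.1
tool_pos: [0.5222, -0.316, 0.1764]
eef_rot: [-1.195, -2.904, -0.002]
ft_force: [0.3, 0.5, -1.2]
opening: 0.691
grasp_force: 8.0
```

```bash
python3 - <<'E'
from h import *
rel([.522,-.3186,.077]);print(manip.state()["joint_pos"].round(2))
c=manip.calibration("wrist");im=manip.camera("wrist");cv2.imwrite("pics/w6.png",im)
print(proj("wrist",[.522,-.3186,.07],c),proj("wrist",manip.state()["tool_pos"]+[0,0,.019],c))
E
```

```text
t 25.1 tcp [ 0.5222 -0.316   0.1764] yaxis deg 45.3 tilt z [-5.0e-04  1.4e-03 -1.0e+00] q7 0.877 F [ 0.3  0.5 -1.2] open 0.691 g 8.013718463480473
shift [-0.018 -0.021  0.994]
[ 0.97  0.65 -0.72  1.67  0.49  1.01  0.88]
[273.45690308 209.1182294 ] [276.37848265 297.61540433]
```

View pics/w6.png

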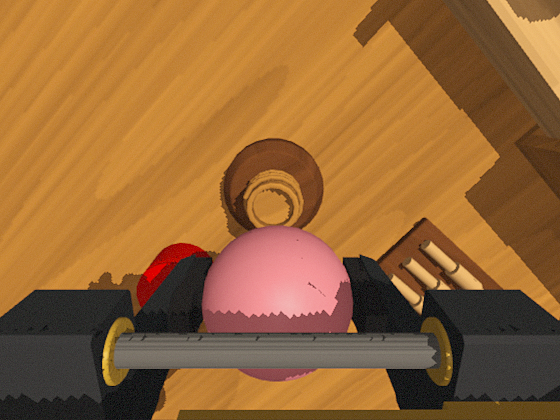

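The mouth shows at about (271,208) against a prediction of (273,209), so the alignment is good to about 1 mm. Lowering gently.

Emit:
send_rows(
  deltas=[
    [60,-0.02,-0.02,0.2,0],
    [60,-0.02,-0.02,0.4,0],
    [60,-0.02,-0.02,0.6,0],
    [60,-0.02,-0.02,0.78,0],
    [60,-0.02,-0.02,0.88,0],
    [60,-0.02,-0.02,0.92,0],
    [60,-0.02,-0.02,0.92,0],
    [60,-0.02,-0.02,0.92,0],
  ],
)

```text
time_s: 25.95
tool_pos: [0.5228, -0.3206, 0.0857]
eef_rot: [1.197, 2.903, -0.0]
ft_force: [0.2, -0.5, -0.2]
opening: 0.689
grasp_force: 8.0
```

```bash
python3 - <<'E'
from h import *
rel([.522,-.3186,.0762])
E
```

```text
t 25.95 tcp [ 0.5228 -0.3206  0.0857] yaxis deg 45.2 tilt z [ 1.1e-03 -5.0e-04 -1.0e+00] q7 0.813 F [ 0.2 -0.5 -0.2] open 0.689 g 8.01336832344532
shift [0.02  0.008 0.095]
```

Emit:
send_rows(
  deltas=[
    [60,0.015,0.01,0.02,0],
    [60,0.015,0.01,0.04,0],
    [60,0.015,0.01,0.05,0],
    [60,0.015,0.01,0.06,0],
    [60,0.015,0.01,0.07,0],
    [60,0.015,0.01,0.07,0],
  ],
)

```text
time_s: 26.55
tool_pos: [0.5217, -0.3187, 0.0778]
eef_rot: [-1.198, -2.904, 0.0]
ft_force: [-0.6, -1.0, -0.9]
opening: 0.688
grasp_force: 8.0
```

Emit:
send_rows(
  deltas=[
    [60,0,0,0.01,0],
    [60,0,0,0.01,0],
    [60,0,0,0.01,0],
  ],
)

```text
time_s: 26.85
tool_pos: [0.5219, -0.3187, 0.0771]
eef_rot: [1.198, 2.904, -0.0]
ft_force: [0.0, -0.1, 0.2]
opening: 0.688
grasp_force: 7.9
```

```bash
python3 - <<'E'
from h import *
rel([.522,-.3186,.0762])
E
```

```text
t 26.85 tcp [ 0.5219 -0.3187  0.0771] yaxis deg 45.2 tilt z [ 2.e-04 -1.e-04 -1.e+00] q7 0.804 F [ 0.  -0.1  0.2] open 0.688 g 7.934994623064995
shift [0.    0.001 0.009]
```

Emit:
send_rows(
  deltas=[
    [60,0,0,0.005,0],
    [60,0,0,0.01,0],
    [60,0,0,0.01,0],
  ],
)

```text
time_s: 27.15
tool_pos: [0.5221, -0.3188, 0.0766]
eef_rot: [1.198, 2.904, -0.001]
ft_force: [-1.4, 0.2, 6.5]
opening: 0.692
grasp_force: 7.7
```

Seated with about 7 N. Releasing slowly, then backing off.

Emit:
send_rows(
  deltas=[
    [71,0,0,0,0],
    [73,0,0,0,0],
    [76,0,0,0,0],
    [80,0,0,0,0],
    [90,0,0,0,0],
    [100,0,0,0,0],
    [100,0,0,0,0],
  ],
)

```text
time_s: 27.85
tool_pos: [0.5218, -0.3187, 0.0759]
eef_rot: [-1.198, -2.904, 0.0]
ft_force: [-0.0, -0.8, -0.7]
opening: 1.0
grasp_force: 0.0
```

Emit:
send_rows(
  deltas=[
    [100,0,0,-0.1,0],
    [100,0,0,-0.3,0],
    [100,0,0,-0.6,0],
    [100,0,0,-1.0,0],
    [100,0,0,-1.0,0],
  ],
)

```text
time_s: 28.35
tool_pos: [0.5252, -0.3196, 0.1819]
eef_rot: [1.194, 2.896, -0.001]
ft_force: [0.2, 0.1, -0.2]
opening: 0.998
grasp_force: 0.0
```

Emit:
send_rows(
  deltas=[
    [100,0,0,-0.3,0],
    [100,0,0,-0.5,0],
    [100,0,0,-0.5,0],
    [100,0,0,-0.5,0],
    [100,0,0,-0.5,0],
  ],
)

```text
time_s: 28.85
tool_pos: [0.521, -0.3185, 0.2246]
eef_rot: [-1.197, -2.902, -0.0]
ft_force: [0.5, 0.3, -0.7]
opening: 1.001
grasp_force: 0.0
```

```bash
python3 - <<'E'
from h import *
rel(None)
w=manip.camera("wrist");s=manip.camera("scene")
c=manip.calibration("wrist");print(proj("wrist",[.522,-.3186,.096],c))
cv2.imwrite("pics/end.png",cv2.resize(np.hstack([w,s]),None,fx=.714,fy=.714,interpolation=3))
E
```

```text
t 28.85 tcp [ 0.521  -0.3185  0.2246] yaxis deg 45.2 tilt z [-1.9e-03  9.0e-04 -1.0e+00] q7 0.913 F [ 0.5  0.3 -0.7] open 1.001 g 0.0
[276.90907465 199.7785772 ]
```

View pics/end.png

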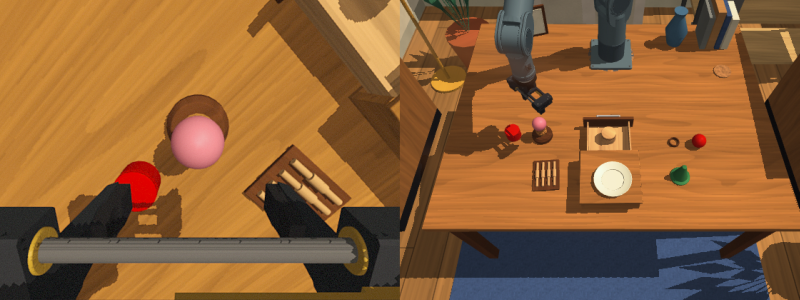

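The ball sits on the stand at (197,142) in the half-size wrist view, as predicted. The cap stands in the open drawer and everything else is in place.

```bash
python3 -c "
from cell import manip
print(manip.close_job())"
```

```text
the job is handed in; nothing more can be done
None
```

The job is handed in at about 29 s of the 72 s allowed: the cap stands open side down in the open drawer, the pink ball rests in the mouth of the stand, and the plate, cone and bails look unmoved in the final camera view.

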